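# Release the clamp on the painted tree

## Robot

A 7-joint arm with a two-finger parallel gripper is mounted at the origin on the work surface. World frame = base frame: x ahead of the robot, y to its left, z up, the work surface at z = 0. Lengths are in m, angles in rad, forces in N, time in s.
With the tool pointing down it reaches from about 0.4 to 0.925 m from the base axis. Payload 5.6 kg.
Tool frame: the origin (TCP) lies on the mounting face of the last link; the fingertips stand 173 mm ahead of it and the grasp point (between the pads) lies 155 mm ahead of it; z points along the fingers, y is the line along which they close (so a half turn about z gives the same grasp; the last joint's range is limited). The gripper opens to 85 mm and grips with 20 to 120 N. Pads are 22 mm wide; open, the fingers measure 114 mm over their backs; the gripper's body (76 mm by 85 mm) begins 54 mm behind the grasp point. The pads swing forward as they close: fully open they stand 13 mm farther back than shut.
Start: joints at [1.112, 0.468, -0.012, 1.603, 0.006, 1.071, -0.056], TCP at [0.263, -0.595, 0.405] pointing down, gripper open.
Joint ranges: [-2.53, 2.53], [-0.31, 2.02], [-1.57, 1.55], [0.28, 2.44], [-1.29, 4.43], [0.15, 1.84], [-2.92, 2.92]. Speed limits (rad/s): [2.57, 2.57, 3.14, 3.14, 3.14, 3.14, 3.14].

## Interface

Orientations are given as a unit quaternion [x, y, z, w].
In Python, from station import * gives the robot as it stands.
- The arm moves only by the tool drive_tool, never from a script. Its argument "moves" is a list of rows, each a list of 3 entries, a list of its own where there are three numbers: the gripper command: -1 is fully open, 1 is shut, values between are in proportion, then the shift along the tool's x, y, z in mm, then the turn, a rotation vector about the tool's x, y, z in degrees. In form: [[jaw, [dx, dy, dz], [ax, ay, az]], ...]. A call has 1 to 10 rows; each row is the pose to reach, as a shift and turn from the pose commanded when the call began, along the tool's axes at that moment; what a row does not reach only later rows make up. A row lasts 1/12 s, in which the tool goes at most 41.7 mm and 7.16 degrees, less where a joint would pass 70% of its speed; a pose out of reach is approached as far as the arm can. A call with a gripper value outside its range is refused whole. The fingers move at their own pace and stop on an object; "newtons" is the grip in N (left out, the last holds). Time passes only in rows, so rows that repeat a pose let the fingers close. It gives the time, the measured TCP pose, the force, the opening and the grip force at its end, in the units of the state.
- sense(): the state, without advancing time (a new reading comes with each control period).
- grab_frame(name): name is "scene" or "top" or "wrist"; returns a dict with "pixels" (420x560x3 uint8, blue, green, red), "range_z" (420x560 float32, m along the optical axis (not along the pixel's ray), 0 where there is no reading), "intrinsics" (3x3 intrinsics, pixels), "k1" (the pictures are not rectified: a ray, as slopes to the right and down, at radius r is drawn at 1 + k1 r^2 times it, then the intrinsics apply), "rvec" (rotation vector, rad) and "tvec" (3), from world to camera coordinates, as OpenCV has them. Camera axes: x right, y down, z forward; pixel columns grow to the right and rows downward; lengths in m; the calibration is good to about 2 mm. A picture is of the moment at which its call begins.
- hand_in(): hands the job in; it is judged then, once.
The state is a dict: "time": time; "q": joint angles; "qvel": joint speeds; "effort": joint torques, N m; "tool_pos": TCP position; "eef_rot": TCP orientation; "ft_force": force on the tool from outside, world axes, zero at the start; "torque": the same for the moment, N m; "gripper_width": finger opening in m; "finger_force": force on a finger pad.
Only numpy, scipy, OpenCV 4.12 (cv2) and the standard library are available. Lean on these libraries where they do the work, as an engineer would, in place of code of your own. Each camera call takes 0.05 s, during which the arm holds its last target. There are 200 camera calls.

## Task

The wooden tree is dry: loosen the clamp that holds it by turning its red knob clockwise, seen from above, by about a quarter turn, then let go of it. The clamp screw has a left-hand thread, so do not turn it anticlockwise, which would crush the tree. Leave the tree lying in its clamp and do not turn the identical knob of the other clamp, which holds the white star.

Things in the scene. Friction and masses are not known exactly. Their poses are not given: they have to be found in the camera images.
- knob_tree_grip (a point): Grip point of the red knob on the tree's clamp, on its upright axis, 107 mm above the table: an upright bar 46 mm long (x), 14 mm wide (y: pinch across it from above), 32 mm tall, its top 10 mm above this point, on a 46 mm round flange 22 mm below it; a white stripe marks the -x half. Site turns with the knob. Around it all is lower: a 28 mm wide steel arm under the flange.
- knob_tree (a joint): Turn of that knob in rad: grows CLOCKWISE seen from above, which loosens (left-hand thread) and raises the rubber foot 2.5 mm per rad. 0 is tight; it starts between 0 and 0.3, stops lie at -0.4 and 2.4. Stiff (0.12 N m of friction); it stays where it is left.
- tree: Flat wooden Christmas tree cutout, dark green with crimson dots and brown trunk, about 150 x 125 x 9 mm, lying loose on the clamp's plywood board (200 x 180 x 18 mm) under the clamp's foot. Origin on its underside, nearly under the knob's axis; tip towards its -x, trunk to +x, where the clamp's post stands.
- knob_star (a joint): Turn in rad of the identical red knob on the other, identical clamp, which holds a cream-white six-pointed star: same sense, it starts between 0 and 0.3 and must not be turned.
Things that resemble listed ones, but are neither listed nor needed, are in the scene too. Leave any blue look-alike of the tree alone.

How it is judged:
At the end, for the whole second after the job is handed in: The tree's knob has been turned clockwise to at least 1.1 rad from tight and is at rest; the tree lies within 20 mm of its place under the clamp; the star's knob is where it was (between -0.25 and 0.5 rad) (value of joint knob_tree above 1.1 rad and velocity of joint knob_tree between -0.05 and 0.05 rad/s and horizontal distance between tree and knob_tree_grip below 0.02 m and value of joint knob_star between -0.25 and 0.5 rad); the robot touches nothing.
It fails at once if the tree's knob is turned anticlockwise, tighter than -0.25 rad (value of joint knob_tree below -0.25 rad).
It fails at once if the star's knob is turned, beyond 0.5 or below -0.25 rad (value of joint knob_star above 0.5 rad or value of joint knob_star below -0.25 rad).
It fails at once if the tree is shoved more than 20 mm out of its place in the clamp (horizontal distance between tree and knob_tree_grip above 0.02 m).
It also fails if it takes over 32 s, if anything falls off the work surface, if the arm or the gripper's body presses on something with over 40 N, if the wrist force passes 120 N, or if a joint passes its speed limit or range.

## Working session

There is one attempt and no reset: what is moved stays moved. The work goes in short steps, Python scripts to look and compute and a tool call to move; the robot and the scene stay as the last step left them, time stands still between calls to the robot, and variables do not carry over. Pictures are saved under pics/ and viewed, at most 10 in all, crops included, and the job is handed in when it is done.

Besides the shell and the picture viewer there is one more tool, called by a JSON object that holds its "fn" and its "kwargs", one argument or row to a line. drive_tool: Moves the arm, as the interface text tells. Its arguments: {"type":"object","properties":{"moves":{"type":"array","items":{"type":"array"}},"newtons":{"type":"number"}},"required":["moves"]}

```bash
mkdir -p pics; cat > h.py <<'E'
from station import *
import numpy as np, cv2
from scipy.spatial.transform import Rotation as R
def world(f,u,v,z=None):
    """pixel -> world; by depth, or on plane z"""
    K=np.array(f["intrinsics"]);d=np.array([f["k1"],0,0,0],float)
    p=cv2.undistortPoints(np.array([[[u,v]]],float),K,d)[0,0]
    M=cv2.Rodrigues(np.array(f["rvec"],float))[0];t=np.array(f["tvec"],float).ravel()
    ray=np.array([p[0],p[1],1.]);c=-M.T@t;r=M.T@ray
    s=f["range_z"][int(v),int(u)] if z is None else (z-c[2])/r[2]
    return c+s*r
def reds(f,amin=60):
    h=cv2.cvtColor(f["pixels"],cv2.COLOR_BGR2HSV)
    m=(((h[...,0]<8)|(h[...,0]>172))&(h[...,1]>140)&(h[...,2]>70)).astype(np.uint8)
    n,l,s,c=cv2.connectedComponentsWithStats(m)
    return [(c[i].round(1),s[i]) for i in range(1,n) if s[i][4]>amin],l
E
python3 - <<'E'
from h import *
a=grab_frame("scene");b=grab_frame("top")
cv2.imwrite("pics/s.png",a["pixels"]);cv2.imwrite("pics/t.png",b["pixels"])
for f in(a,b):
  for c,s in reds(f)[0]: print(c,s,world(f,*c).round(3))
s=sense();print(s["tool_pos"],R.from_quat(s["eef_rot"]).as_matrix().round(3),s["time"])
E
```

```text
[47.  91.5] [  17   67   58   52 1537] [ 0.335 -0.613  0.22 ]
[ 16.2 180.8] [   0  132   42   91 2839] [ 0.617 -0.539  0.138]
[377.8 189.3] [359 179  38  21 491] [0.244 0.377 0.02 ]
[158.7 205.7] [151 194  17  20 190] [ 0.566 -0.153  0.111]
[301.3 241. ] [292 229  19  21 232] [0.562 0.235 0.102]
[463.6 287.5] [460 279  11  18  78] [0.546 0.634 0.054]
[ 92.8 303.6] [ 86 300  14   8  74] [ 0.832 -0.21   0.018]
[533.2 152.3] [ 501  117   59   68 3132] [ 0.624 -0.677  0.006]
[258.3 172.6] [250 164  20  16 187] [0.541 0.222 0.117]
[388.9 171.7] [383 164  14  16 139] [ 0.544 -0.167  0.094]
[127. 186.] [120 179  12  13  61] [0.519 0.628 0.063]
[554.2 234.2] [547 205  13  57 531] [ 0.332 -0.61   0.223]
[210.6 277.3] [194 268  34  19 622] [0.241 0.374 0.012]
[ 0.26242515 -0.59443235  0.40382374] [[ 0.915  0.404 -0.001]
 [ 0.404 -0.915  0.001]
 [-0.    -0.002 -1.   ]] 0.1
```

View pics/s.png

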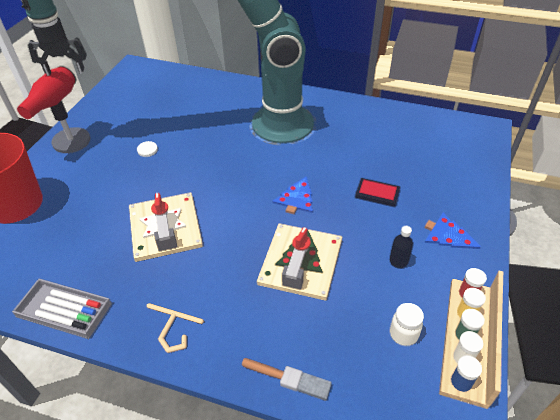

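View pics/t.png

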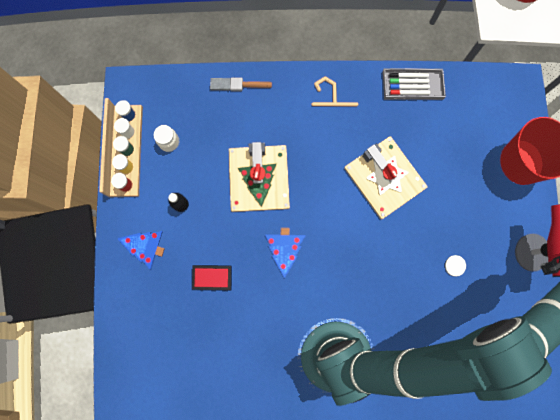

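Knob candidates: tree-clamp knob, top (257,173) / scene (301,241); star-clamp knob, top (390,172) / scene (159,206). Red decoys are the bucket, the lamp, the red box at top (211,277) and the dots on the blue trees at top (285,250) and (143,247). I choose the one over the green tree, at about (0.54, 0.22).

```bash
python3 - <<'E'
from h import *
a=grab_frame("scene");b=grab_frame("top")
A=cv2.resize(a["pixels"][220:300,255:345],(540,480)[::1],interpolation=cv2.INTER_CUBIC)[:, :400]
B=cv2.resize(b["pixels"][140:215,225:295],None,fx=5.7,fy=6.4,interpolation=cv2.INTER_CUBIC)
cv2.imwrite("pics/c.png",np.hstack([A,B[:480]]))
for c in[(301,230),(301,236),(301,241)]: print(world(a,*c).round(3))
for v in range(160,188,2):print(v,[tuple((1000*world(b,u,v)).round().astype(int)) for u in (254,257,260)])
E
```

```text
[0.538 0.227 0.114]
[0.558 0.232 0.115]
[0.562 0.234 0.102]
160 [(np.int64(591), np.int64(237), np.int64(72)), (np.int64(590), np.int64(227), np.int64(73)), (np.int64(589), np.int64(218), np.int64(79))]
162 [(np.int64(585), np.int64(237), np.int64(69)), (np.int64(583), np.int64(227), np.int64(75)), (np.int64(584), np.int64(218), np.int64(72))]
164 [(np.int64(578), np.int64(237), np.int64(72)), (np.int64(566), np.int64(225), np.int64(120)), (np.int64(566), np.int64(216), np.int64(121))]
166 [(np.int64(571), np.int64(237), np.int64(75)), (np.int64(562), np.int64(226), np.int64(112)), (np.int64(563), np.int64(217), np.int64(109))]
168 [(np.int64(564), np.int64(236), np.int64(81)), (np.int64(554), np.int64(225), np.int64(122)), (np.int64(557), np.int64(217), np.int64(109))]
170 [(np.int64(555), np.int64(236), np.int64(90)), (np.int64(550), np.int64(226), np.int64(113)), (np.int64(553), np.int64(217), np.int64(99))]
172 [(np.int64(550), np.int64(236), np.int64(85)), (np.int64(543), np.int64(225), np.int64(117)), (np.int64(551), np.int64(218), np.int64(83))]
174 [(np.int64(545), np.int64(2
[... 273 characters left out ...]
531), np.int64(236), np.int64(89)), (np.int64(526), np.int64(226), np.int64(113)), (np.int64(533), np.int64(218), np.int64(81))]
180 [(np.int64(529), np.int64(237), np.int64(72)), (np.int64(528), np.int64(228), np.int64(76)), (np.int64(529), np.int64(219), np.int64(71))]
182 [(np.int64(523), np.int64(237), np.int64(71)), (np.int64(524), np.int64(228), np.int64(64)), (np.int64(524), np.int64(219), np.int64(65))]
184 [(np.int64(525), np.int64(239), np.int64(32)), (np.int64(526), np.int64(230), np.int64(26)), (np.int64(525), np.int64(221), np.int64(27))]
186 [(np.int64(518), np.int64(239), np.int64(35)), (np.int64(519), np.int64(230), np.int64(29)), (np.int64(519), np.int64(221), np.int64(25))]
```

View pics/c.png

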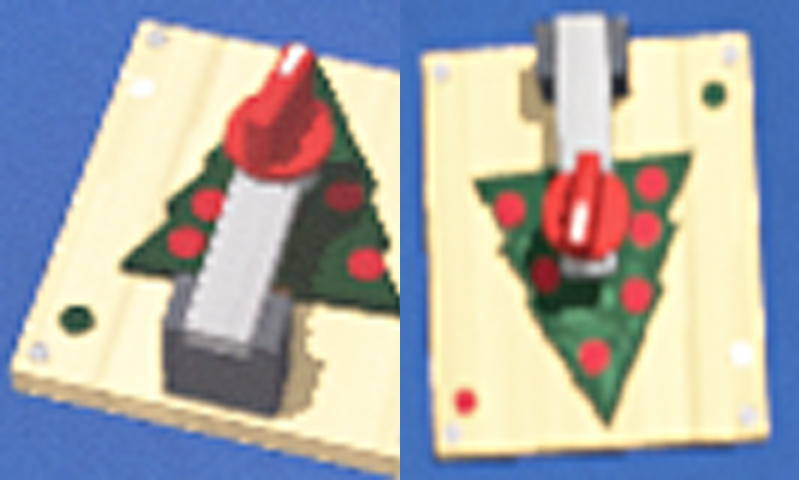

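The crop shows the right knob: a red bar over the dark green tree with crimson dots, stripe towards the robot (top ≈(256,180), far end ≈(258,165)). The bar runs nearly along world x, with a slight clockwise tilt. I'll raise the arm and move over.

{"fn": "drive_tool", "kwargs": {
  "moves": [
    [-1, [0, 0, -40], [0, 0, 0]],
    [-1, [10, -10, -60], [0, 0, 0]],
    [-1, [220, -240, -60], [0, 0, -55]],
    [-1, [220, -240, -60], [0, 0, -55]],
    [-1, [220, -240, -60], [0, 0, -55]],
    [-1, [220, -240, -60], [0, 0, -55]],
    [-1, [220, -240, -60], [0, 0, -55]],
    [-1, [220, -240, -60], [0, 0, -55]],
    [-1, [220, -240, -60], [0, 0, -55]],
    [-1, [220, -240, -60], [0, 0, -55]]
  ],
  "newtons": 40
}}

```text
time: 1.03
tool_pos: [0.3682, -0.2812, 0.4649]
eef_rot: [0.769, 0.639, 0.0, -0.0]
ft_force: [-0.3, -0.4, 0.3]
gripper_width: 0.0853
finger_force: 0.0
```

```bash
cat >> h.py <<'E'
def goto(x,y,z,yaw):
    s=sense();r=R.from_quat(s["eef_rot"])
    g=R.from_euler("z",yaw,degrees=True)*R.from_euler("x",180,degrees=True)
    print("t",s["time"],"pos",np.round(s["tool_pos"],4),"shift mm",(1000*r.inv().apply(np.array([x,y,z])-s["tool_pos"])).round(1),"rot",np.degrees((r.inv()*g).as_rotvec()).round(1),"q",np.round(s["q"],2))
E
python3 -c "
from h import *
goto(.545,.225,.40,174)"
```

```text
t 1.0333 pos [ 0.3682 -0.2812  0.4649] shift mm [529.9  81.4  65.4] rot [  0.1  -0.  -94.5] q [ 0.89  0.11 -0.33  1.95  0.04  1.09  0.36]
```

{"fn": "drive_tool", "kwargs": {
  "moves": [
    [-1, [405, 62, 40], [0, 0, -70]],
    [-1, [405, 62, 40], [0, 0, -70]],
    [-1, [405, 62, 40], [0, 0, -70]],
    [-1, [405, 62, 40], [0, 0, -70]],
    [-1, [405, 62, 40], [0, 0, -70]],
    [-1, [405, 62, 40], [0, 0, -70]],
    [-1, [405, 62, 40], [0, 0, -70]],
    [-1, [405, 62, 40], [0, 0, -70]],
    [-1, [405, 62, 40], [0, 0, -70]],
    [-1, [405, 62, 40], [0, 0, -70]]
  ]
}}

```text
time: 1.87
tool_pos: [0.5064, 0.1016, 0.4246]
eef_rot: [0.266, 0.964, 0.0, 0.0]
ft_force: [0.5, -1.1, -0.1]
gripper_width: 0.0852
finger_force: 0.0
```

```bash
python3 -c "
from h import *
goto(.545,.225,.40,174)"
```

```text
t 1.8667 pos [0.5064 0.1016 0.4246] shift mm [ 30.1 125.7  24.7] rot [  0.    0.  -24.8] q [ 0.36  0.32 -0.74  1.87  0.24  1.05  0.55]
```

{"fn": "drive_tool", "kwargs": {
  "moves": [
    [-1, [30, 126, 25], [0, 0, -25]],
    [-1, [30, 126, 25], [0, 0, -25]],
    [-1, [30, 126, 25], [0, 0, -25]],
    [-1, [30, 126, 25], [0, 0, -25]],
    [-1, [30, 126, 25], [0, 0, -25]],
    [-1, [30, 126, 25], [0, 0, -25]]
  ]
}}

```text
time: 2.37
tool_pos: [0.5457, 0.2223, 0.399]
eef_rot: [0.055, 0.999, -0.0, -0.001]
ft_force: [-0.1, -0.6, -0.4]
gripper_width: 0.0853
finger_force: 0.0
```

```bash
python3 - <<'E'
from h import *
goto(.545,.225,.27,174)
f=grab_frame("wrist");cv2.imwrite("pics/w.png",f["pixels"])
d=f["range_z"];H,W=d.shape
# world of all pixels; keep knob bar top
K=np.array(f["intrinsics"]);u,v=np.meshgrid(np.arange(W),np.arange(H))
p=cv2.undistortPoints(np.dstack([u,v]).reshape(-1,1,2).astype(float),K,np.array([f["k1"],0,0,0.]))[:,0]
M=cv2.Rodrigues(np.array(f["rvec"],float))[0];t=np.array(f["tvec"],float).ravel()
P=(np.c_[p,np.ones(len(p))]*d.reshape(-1,1)-t)@M
m=(abs(P[:,2]-.117)<.006)&(np.hypot(P[:,0]-.545,P[:,1]-.225)<.06)&(d.ravel()>0)
Q=P[m][:,:2];r=cv2.minAreaRect((Q*1000).astype(np.float32))
print(m.sum(),"px mean",u.ravel()[m].mean(),v.ravel()[m].mean(),"rect",r,"z",np.median(P[m,2]))
E
```

```text
t 2.3667 pos [0.5457 0.2223 0.399 ] shift mm [  0.8   2.7 129. ] rot [-0.  -0.1 -0.3] q [ 0.15  0.51 -0.8   1.72  0.4   1.09  0.68]
751 px mean 283.7549933422104 211.00399467376832 rect ((549.2048950195312, 228.40145874023438), (13.972439765930176, 45.032833099365234), 80.68214416503906) z 0.11639950785428235
```

View pics/w.png

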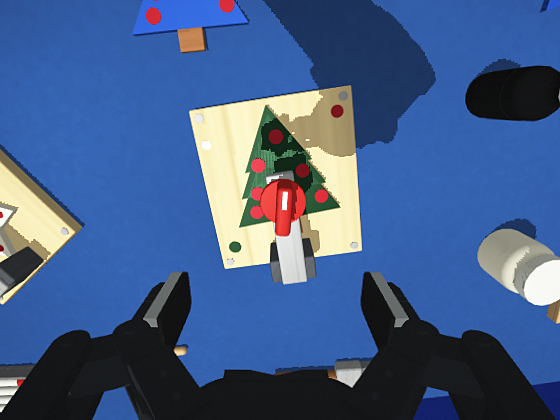

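The wrist view shows the knob with its white stripe at about (284,205), over the green tree. The measured top face is 45×14 mm at z 0.116, which matches the description. Its centre is (0.549, 0.2285) and its axis lies at yaw 171°.

{"fn": "drive_tool", "kwargs": {
  "moves": [
    [-1, [-3, 4, 30], [0, 0, 3]],
    [-1, [-3, 4, 60], [0, 0, 3]],
    [-1, [-3, 4, 80], [0, 0, 3]],
    [-1, [-3, 4, 80], [0, 0, 3]],
    [-1, [-3, 4, 80], [0, 0, 3]]
  ]
}}

```text
time: 2.83
tool_pos: [0.5494, 0.2243, 0.3197]
eef_rot: [0.082, 0.997, -0.001, -0.0]
ft_force: [0.1, -0.3, 0.5]
gripper_width: 0.0852
finger_force: 0.0
```

```bash
python3 -c "
from h import *
goto(.549,.2285,.264,170.7)"
```

```text
t 2.8333 pos [0.5494 0.2243 0.3197] shift mm [ 1.   4.2 55.7] rot [-0.1 -0.  -0.1] q [ 0.1   0.6  -0.73  1.78  0.48  0.95  0.57]
```

{"fn": "drive_tool", "kwargs": {
  "moves": [
    [-1, [1, 4, 20], [0, 0, 0]],
    [-1, [1, 4, 40], [0, 0, 0]],
    [-1, [1, 4, 50], [0, 0, 0]],
    [-1, [1, 4, 55], [0, 0, 0]],
    [-1, [1, 4, 55], [0, 0, 0]],
    [-1, [1, 4, 55], [0, 0, 0]]
  ]
}}

```text
time: 3.33
tool_pos: [0.5493, 0.2302, 0.2659]
eef_rot: [0.08, 0.997, 0.0, 0.001]
ft_force: [0.5, 0.3, 0.2]
gripper_width: 0.0855
finger_force: 0.0
```

```bash
python3 -c "
from h import *
goto(.549,.2285,.264,170.7);print(sense()['ft_force'])"
```

```text
t 3.3333 pos [0.5493 0.2302 0.2659] shift mm [ 0.1 -1.7  1.9] rot [0.  0.1 0.1] q [ 0.05  0.67 -0.68  1.81  0.54  0.86  0.52]
[0.50533458 0.27726235 0.18573993]
```

Good to 2 mm; close on the bar.

{"fn": "drive_tool", "kwargs": {
  "moves": [
    [0, [0, -1, 1], [0, 0, 0]],
    [0.4, [0, -1, 1], [0, 0, 0]],
    [1, [0, -1, 1], [0, 0, 0]],
    [1, [0, -1, 1], [0, 0, 0]],
    [1, [0, -1, 1], [0, 0, 0]],
    [1, [0, -1, 1], [0, 0, 0]],
    [1, [0, -1, 1], [0, 0, 0]],
    [1, [0, -1, 1], [0, 0, 0]],
    [1, [0, -1, 1], [0, 0, 0]],
    [1, [0, -1, 1], [0, 0, 0]]
  ],
  "newtons": 40
}}

```text
time: 4.17
tool_pos: [0.5487, 0.2292, 0.2639]
eef_rot: [0.08, 0.997, -0.0, 0.0]
ft_force: [-0.8, -0.6, 3.3]
gripper_width: 0.0134
finger_force: 43.1
```

{"fn": "drive_tool", "kwargs": {
  "moves": [
    [1, [0, 0, 0], [0, 0, 4]],
    [1, [0, 0, 0], [0, 0, 8]],
    [1, [0, 0, 0], [0, 0, 12]],
    [1, [0, 0, 0], [0, 0, 16]],
    [1, [0, 0, 0], [0, 0, 20]],
    [1, [0, 0, 0], [0, 0, 24]],
    [1, [0, 0, 0], [0, 0, 28]],
    [1, [0, 0, 0], [0, 0, 32]],
    [1, [0, 0, 0], [0, 0, 36]],
    [1, [0, 0, 0], [0, 0, 40]]
  ]
}}

```text
time: 5.0
tool_pos: [0.549, 0.23, 0.2639]
eef_rot: [0.417, 0.909, 0.001, 0.0]
ft_force: [0.7, 2.3, 0.4]
gripper_width: 0.0132
finger_force: 42.8
```

```bash
python3 -c "
from h import *
goto(.549,.2285,.264,128);s=sense();print(s['ft_force'],s['torque'],s['gripper_width'])"
```

```text
t 5.0 pos [0.549  0.23   0.2639] shift mm [-1.1 -1.  -0.1] rot [ 0.2 -0.   2.7] q [-0.06  0.62 -0.52  1.81  0.41  0.81 -0.08]
[0.7438374  2.28343522 0.36641914] [ 0.42375216 -0.33058425  0.11944891] 0.013242515861989658
```

The torque is 0.12 N m, so the knob is following. I'll turn on by another 45°.

{"fn": "drive_tool", "kwargs": {
  "moves": [
    [1, [0, 0, 0], [0, 0, 5]],
    [1, [0, 0, 0], [0, 0, 10]],
    [1, [0, 0, 0], [0, 0, 15]],
    [1, [0, 0, 0], [0, 0, 20]],
    [1, [0, 0, 0], [0, 0, 25]],
    [1, [0, 0, 0], [0, 0, 30]],
    [1, [0, 0, 0], [0, 0, 35]],
    [1, [0, 0, 0], [0, 0, 40]],
    [1, [0, 0, 0], [0, 0, 45]],
    [1, [0, 0, 0], [0, 0, 45]]
  ]
}}

```text
time: 5.83
tool_pos: [0.5498, 0.2302, 0.2639]
eef_rot: [0.734, 0.68, 0.003, 0.0]
ft_force: [5.9, 3.4, -2.6]
gripper_width: 0.0133
finger_force: 42.2
```

{"fn": "drive_tool", "kwargs": {
  "moves": [
    [1, [0, 0, 0], [0, 0, 0]],
    [0.5, [0, 0, 0], [0, 0, 0]],
    [0, [0, 0, 0], [0, 0, 0]],
    [-1, [0, 0, 0], [0, 0, 0]],
    [-1, [0, 0, 0], [0, 0, 0]],
    [-1, [0, 0, 0], [0, 0, 0]],
    [-1, [0, 0, 0], [0, 0, 0]],
    [-1, [0, 0, 0], [0, 0, 0]]
  ]
}}

```text
time: 6.5
tool_pos: [0.5487, 0.2291, 0.2637]
eef_rot: [0.732, 0.681, -0.0, 0.0]
ft_force: [-0.2, -0.3, 0.1]
gripper_width: 0.0857
finger_force: 0.0
```

{"fn": "drive_tool", "kwargs": {
  "moves": [
    [-1, [0, 0, -15], [0, 0, 0]],
    [-1, [0, 0, -40], [0, 0, 0]],
    [-1, [0, 0, -80], [0, 0, 0]],
    [-1, [0, 0, -120], [0, 0, 0]],
    [-1, [0, 0, -140], [0, 0, 0]],
    [-1, [0, 0, -140], [0, 0, 0]],
    [-1, [0, 0, -140], [0, 0, 0]],
    [-1, [0, 0, -140], [0, 0, 0]]
  ]
}}

```text
time: 7.17
tool_pos: [0.5483, 0.2288, 0.4028]
eef_rot: [0.732, 0.681, -0.001, -0.0]
ft_force: [-0.8, -0.5, -0.1]
gripper_width: 0.0853
finger_force: 0.0
```

```bash
python3 - <<'E'
from h import *
goto(.549,.2285,.40,85)
f=grab_frame("wrist");cv2.imwrite("pics/w2.png",f["pixels"])
d=f["range_z"];H,W=d.shape
K=np.array(f["intrinsics"]);u,v=np.meshgrid(np.arange(W),np.arange(H))
p=cv2.undistortPoints(np.dstack([u,v]).reshape(-1,1,2).astype(float),K,np.array([f["k1"],0,0,0.]))[:,0]
M=cv2.Rodrigues(np.array(f["rvec"],float))[0];t=np.array(f["tvec"],float).ravel()
P=(np.c_[p,np.ones(len(p))]*d.reshape(-1,1)-t)@M
m=(abs(P[:,2]-.117)<.006)&(np.hypot(P[:,0]-.545,P[:,1]-.225)<.06)&(d.ravel()>0)
print(cv2.minAreaRect((P[m][:,:2]*1000).astype(np.float32)))
E
```

```text
t 7.1667 pos [0.5483 0.2288 0.4028] shift mm [-0.3  0.7  2.8] rot [-0.1  0.1  0.8] q [-0.16  0.41 -0.38  1.73  0.17  1.04 -0.67]
((549.99072265625, 228.5999298095703), (45.130680084228516, 13.601763725280762), 85.58164978027344)
```

View pics/w2.png

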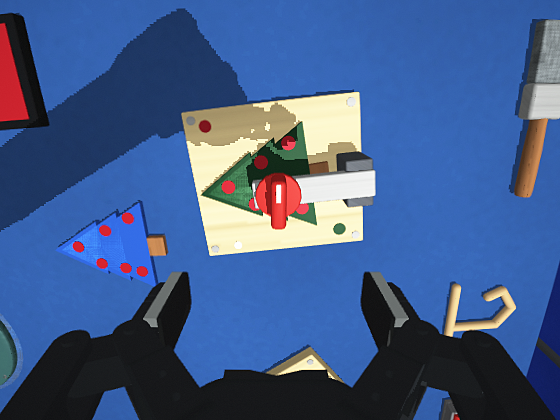

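The knob's bar at (278,200) is now across the clamp arm, turned 85° (1.48 rad) clockwise. The tree still lies under the clamp and the gripper is clear.

```bash
python3 -c "
from h import *
print(hand_in())"
```

```text
the job is handed in; nothing more can be done
None
```

I turned the tree clamp's knob about 85° (1.48 rad) clockwise and released it; the tree stayed under its clamp, the star's knob was not touched, and the job was handed in at about 7 s with no verdict returned.

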